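# Latch the fume extractor's filter and reset its cut-out

## Task

The fume extractor has cut out because its filter cassette came loose. Hook the latch's wire loop over the keeper's nose so that its cross bar sits behind it and push the latch lever over past centre until it lies fully down and holds the cassette drawn in; then reset the tripped cut-out by pushing its lever fully off (towards the robot's side of its box) and after that fully on (to the far side). Leave the things lying about on the bench where they are.

Things in the scene. Friction and masses are not known exactly. Their poses are not given: they have to be found in the camera images.
- extractor: Fume extractor, a low grey steel unit fixed to the bench, its top 50 mm above the bench. It spans x -50 to +160 mm and y -190 to +145 mm from its origin, which lies on the bench. Its -y part is the housing, which carries the latch lever (hinge at x 0, y -50 mm); its +y part is the bare steel filter cassette, which carries the keeper.
- lamp (a point): Middle of the underside of the strip lamp that hangs over the latch on two rear posts: 285 mm above the bench, 50 mm wide (x), 310 mm long (y), 8 mm to -x of the latch's middle plane. A gripper held straight down meets it; one leaning back by 30 to 40 degrees towards -x (fingers pointing forward and down) passes in front of it. Come and go on the -x side.
- latch_pivot (a point): Hinge of the latch lever, 32 mm above the extractor's top; axes as the extractor's. The lever swings in the extractor's y-z plane: at lever angle q a point of its handle r from the hinge lies at y = -r cos q, z = +r sin q from here.
- latch_lever (a joint): Latch lever angle q (rad): 0 = fully shut, handle flat, pointing to -y; 1.57 = upright; 2.1 = end stop, leaning towards the keeper. Light friction (0.04 N m) holds it where it is left. Starts half open. With the loop hooked it pulls from about 0.8 down, goes over centre at 0.15 and then holds itself down; at most some 4 N at the handle.
- handle_end (a point): Free end of the latch lever's steel handle: a flat bar 30 mm wide (x) and 6 mm thick, whose end lies 110 mm from the hinge; the flat part runs from 35 to 110 mm. This point is mid-thickness, mid-width. Its frame turns with the lever.
- loop_pin (a point): Pin of the wire loop on the lever, 36 mm from the lever's hinge (along the handle, but 0.15 rad below it when shut), so pulling the loop's bar towards +y draws the lever upright. The loop swings freely about this pin and falls under its own weight.
- loop_bar (a point): Middle of the cross bar of the latch's wire loop (8 mm round steel, along x), 111 mm from the loop's pin; the loop's two legs lie at x = -26 and +26 mm from here. At the start the bar rests on top of the keeper's nose. Hooked and latched, it is 4 mm to +y of the keeper point, at its height.
- loop_ear (a point): Grip point on the cross bar's long end, which sticks out 49 mm beyond the -x leg as a handle: 8 mm round, along x; this point is 56 mm from the bar's middle and 19 mm from the bar's free end. Pinch it across y.
- keeper (a point): Hook of the keeper on the cassette, 30 mm wide (x). This point lies on its upright catching face (looking to +y), 32 mm above the extractor's top. A shelf runs out 50 mm to +y, its top 8 mm below this point. To hook, carry the bar out past the nose, down to this height and let it rest on the shelf; the lever then draws it in. Axes as the extractor's.
- keeper_nose (a point): Outer top edge of the keeper's nose: it overhangs the catching face by 14 mm to +y, its underside is 12 mm and its top 19 mm above the keeper point. The bar's centre must be over 4 mm to +y of this edge to go down past it; it can go out to about 32 mm past it.
- cassette (a joint): How far the cassette is drawn in towards -y against its gasket spring (m): 0 = loose, about 0.0045 = latched. 4 N per mm.
- latch_loop (a joint): Angle of the loop at its pin relative to the lever (rad). The loop's slope above the level, seen towards +y, is this minus latch_lever.
- cutout_box: Motor cut-out, a grey box 110 (x) by 85 (y) by 50 mm high fixed to the bench, left or right of the extractor; origin under its middle, its -x side faces the robot.
- cutout_lever (a joint): Cut-out lever (rad): 0 = fully off, leaning 0.6 rad to the box's -x; 1.2 = fully on, leaning 0.6 rad to +x; near the middle = tripped. Stays where it is left (friction 0.08 N m).
- cutout_grip (a point): Middle of the cut-out lever's black cross grip (16 mm round, 40 mm long, along the box's y), 85 mm from the lever's hinge, which lies 53 mm above the bench over the box's origin. The lever swings in the box's x-z plane: the grip is at x = 85 sin(joint - 0.6), z = 53 + 85 cos(joint - 0.6) mm of the box.
- pipe_stub_mid (a point): Bystander: rusty pipe stub standing on end, 90 mm across, 110 mm high; its centre.
- reducer_mid (a point): Bystander: dark steel reducer cone standing, 100 mm across the foot, 80 mm high; its centre.
- rod_tin_mid (a point): Bystander: metal tin standing, 72 mm across, 120 mm high; its centre.
- wire_brush_mid (a point): Bystander: wooden brush lying, 200 mm long; its middle.
- grind_disc_mid (a point): Bystander: grinding disc lying flat, 125 mm across, 6 mm thick; its centre.
- hammer_mid (a point): Bystander: hammer lying, 260 mm long; its middle.
Things that resemble listed ones, but are neither listed nor needed, are in the scene too. Leave any red look-alike of the cutout_box alone.

How it is judged:
By the outcome, as a careful person would: the job done as asked, in the order asked, and still so for the second after the job is handed in, with the robot touching nothing.
It also fails if it takes over 72 s, if anything falls off the work surface, if the arm or the gripper's body presses on something with over 40 N, if the wrist force passes 120 N, or if a joint passes its speed limit or range.

## Robot

A 6-joint arm with a two-finger parallel gripper is mounted at the origin on the work surface. World frame = base frame: x ahead of the robot, y to its left, z up, the work surface at z = 0. Lengths are in m, angles in rad, forces in N, time in s.
With the tool pointing down it reaches from about 0.425 to 0.95 m from the base axis. Payload 14.7 kg.
Tool frame: the origin (TCP) lies at the very end of the fingers, on their centre line; the grasp point (between the pads) lies 19 mm behind it; z points along the fingers, y is the line along which they close (so a half turn about z gives the same grasp; the last joint's range is limited). The gripper opens to 85 mm and grips with 20 to 120 N. Pads are 22 mm wide; open, the fingers measure 114 mm over their backs; the gripper's body (76 mm by 85 mm) begins 54 mm behind the grasp point. The pads swing forward as they close: fully open they stand 13 mm farther back than shut.
Start: joints at [-1.156, 0.48, 1.596, -0, 1.065, -0.047], TCP at [0.29, -0.582, 0.231] pointing down, gripper open.
Joint ranges: [-2.75, 2.75], [-0.82, 2.05], [0.23, 2.67], [-1.56, 4.7], [0.09, 2.69], [-2.92, 2.92]. Speed limits (rad/s): [1.89, 1.89, 2.39, 3.01, 3.01, 3.01].

## Interface

Orientations are given as a 3x3 rotation matrix whose columns are the frame's x, y, z axes.
In Python, from rig import ctrl gives the robot as it stands.
- The arm moves only by the shell command python3 -m pendant 'ROWS' [OPENING] [FORCE]. ROWS is JSON, a list of rows, each an object of numbers: "dx", "dy", "dz": the shift along the tool's x, y, z in cm; "rx", "ry", "rz": the turn, a rotation vector about the tool's x, y, z in degrees. In form: [{"dx": .., "dy": .., "dz": .., "rx": .., "ry": .., "rz": ..}, ...]. A call has 1 to 20 rows; each row is the pose to reach, as a shift and turn from the pose commanded when the call began, along the tool's axes at that moment; what a row does not reach only later rows make up. A row lasts 1/12 s, in which the tool goes at most 41.7 mm and 7.16 degrees, less where a joint would pass 70% of its speed; a pose out of reach is approached as far as the arm can. A call with a gripper value outside its range is refused whole. OPENING is the gripper's target within -1 to 1 (fully open at 1, half-way at 0, shut at -1), set as the call begins (- or left out, the last holds). The fingers move at their own pace and stop on an object; FORCE is the grip in N (left out, the last holds). Time passes only in rows, so rows that repeat a pose let the fingers close. It gives the time, the measured TCP pose, the force, the opening and the grip force at its end, in the units of the state.
- ctrl.read_state(): the state, without advancing time (a new reading comes with each control period).
- ctrl.camera(name): name is "side" or "top"; returns (picture, depth): 384x512x3 uint8, blue, green, red; 384x512 float32, m along the optical axis (not along the pixel's ray), 0 where there is no reading.
- ctrl.camera_info(name): a dict with "mtx" (3x3 intrinsics, pixels), "k1" (the pictures are not rectified: a ray, as slopes to the right and down, at radius r is drawn at 1 + k1 r^2 times it, then the intrinsics apply), "extrinsics" (4x4, takes a point from camera to world coordinates). Camera axes: x right, y down, z forward; pixel columns grow to the right and rows downward; lengths in m; the calibration is good to about 2 mm. A picture is of the moment at which its call begins. camera_info takes no time and is no camera call.
- ctrl.job_done(): hands the job in; it is judged then, once.
Trained networks look in the newest picture that a camera, given by its name, has taken for a name from the list of things; names that differ only in an ending like _2 or _b are one class to them, and where a whole thing is asked for, a point or a joint stands for the part that bears it (a point fixed in the world has none). Each returns a list of dicts, best first, with "conf" (0 to 1); they miss things now and then, are a little off and sometimes report something else, mostly with a low value. They report only what shows in the picture. A call takes as long as a camera call. They do not tell look-alikes from the thing itself.
- ctrl.look_for(thing, camera): "point" ([x, y, z] in m, in the coordinates of the camera as it stood for that picture, good to about 4 mm: the middle of the surface that is visible of it).
- ctrl.masks_of(thing, camera): "region" (384x512 bool, what is visible of it).
The state is a dict: "time": time; "joint_pos": joint angles; "joint_velocities": joint speeds; "effort": joint torques, N m; "tcp_pos": TCP position; "eef_rot": TCP orientation; "ft_force": force on the tool from outside, world axes, zero at the start; "torque": the same for the moment, N m; "gripper_width": finger opening in m; "grasp_force": force on a finger pad.
Only numpy, scipy, OpenCV 4.12 (cv2) and the standard library are available. Lean on these libraries where they do the work, as an engineer would, in place of code of your own. Each camera call takes 0.05 s, during which the arm holds its last target. There are 200 camera calls.

## Working session

There is one attempt and no reset: what is moved stays moved. The work goes in short steps, Python scripts to look and compute and a shell command to move; the robot and the scene stay as the last step left them, time stands still between calls to the robot, and variables do not carry over. Pictures are saved under pics/ and viewed, at most 10 in all, crops included, and the job is handed in when it is done.

```bash
ls; mkdir -p pics; cat > h.py <<'E'
import numpy as np, cv2
from rig import ctrl
def w(cam,p):
    E=np.array(ctrl.camera_info(cam)["extrinsics"]); return E[:3,:3]@np.array(p)+E[:3,3]
def pix(cam,depth,u,v):
    i=ctrl.camera_info(cam);K=np.array(i["mtx"]);d=np.array([(u-K[0,2])/K[0,0],(v-K[1,2])/K[1,1]]);s=d.copy()
    for _ in range(20): s=d/(1+i["k1"]*(s@s))
    z=depth[v,u] if not np.isscalar(depth) else depth
    return w(cam,[s[0]*z,s[1]*z,z])
def proj(cam,P):
    i=ctrl.camera_info(cam);K=np.array(i["mtx"]);E=np.linalg.inv(np.array(i["extrinsics"]));c=E[:3,:3]@np.array(P)+E[:3,3]
    s=c[:2]/c[2];s=s*(1+i["k1"]*(s@s));return (K[:2,:2]@s+K[:2,2]).round(1)
def tool(dp):  # world shift (mm) -> tool cm
    R=np.array(ctrl.read_state()["eef_rot"]);return (R.T@np.array(dp)/10).round(2)
E
python3 - <<'E'
from h import *
np.set_printoptions(precision=3,suppress=True)
for c in("side","top"):
    im,d=ctrl.camera(c);cv2.imwrite(f"pics/{c}0.png",im);np.save(f"{c}0.npy",d)
    print(c,np.array(ctrl.camera_info(c)["extrinsics"]))
    for n in["extractor","latch_pivot","handle_end","loop_pin","loop_bar","loop_ear","keeper","keeper_nose","cutout_box","cutout_grip","lamp"]:
        for r in ctrl.look_for(n,c)[:2]: print(n,w(c,r["point"]),round(r["conf"],2))
E
```

```text
pics
side [[ 0.924 -0.274  0.269  0.092]
 [-0.383 -0.668  0.638 -0.952]
 [ 0.005 -0.692 -0.722  1.227]
 [ 0.     0.     0.     1.   ]]
extractor [ 0.695 -0.036  0.064] 0.71
extractor [0.689 0.103 0.049] 0.66
latch_pivot [ 0.694 -0.038  0.064] 0.8
handle_end [ 0.664 -0.016  0.108] 0.58
loop_pin [0.642 0.016 0.111] 0.57
loop_bar [0.646 0.02  0.105] 0.54
loop_ear [0.646 0.015 0.109] 0.45
keeper [0.687 0.103 0.049] 0.95
keeper_nose [0.688 0.105 0.044] 0.71
keeper_nose [ 0.687 -0.406  0.098] 0.52
cutout_box [ 0.24  -0.338  0.055] 0.71
cutout_box [ 0.486 -0.418  0.049] 0.55
cutout_grip [ 0.204 -0.326  0.125] 0.44
lamp [ 0.695 -0.032  0.063] 0.71
top [[ 0.028 -0.998  0.053  0.396]
 [-0.999 -0.029 -0.018  0.012]
 [ 0.02  -0.052 -0.998  1.493]
 [ 0.     0.     0.     1.   ]]
extractor [0.638 0.036 0.106] 0.29
latch_pivot [0.677 0.012 0.073] 0.74
latch_pivot [ 0.449 -0.518  0.025] 0.65
handle_end [ 0.647 -0.022  0.104] 0.7
loop_pin [0.633 0.037 0.103] 0.43
loop_bar [0.634 0.036 0.102] 0.52
keeper [0.64  0.107 0.049] 0.68
keeper_nose [0.646 0.11  0.045] 0.61
cutout_box [ 0.439 -0.205  0.049] 0.86
cutout_box [ 0.447 -0.363  0.05 ] 0.77
cutout_grip [0.581 0.524 0.008] 0.74
cutout_grip [ 0.396 -0.203  0.129] 0.52
lamp [0.672 0.012 0.073] 0.91
```

View pics/side0.png

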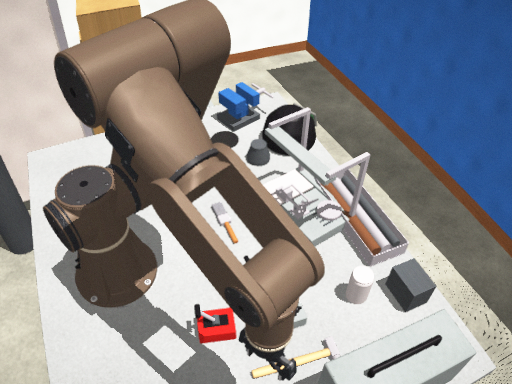

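View pics/top0.png

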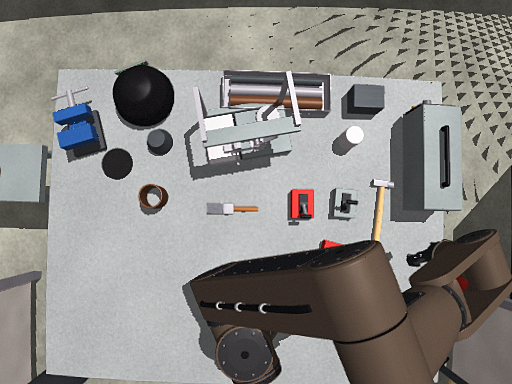

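The side view shows the extractor under the lamp around (300,195). In the top view it is around (240,135), with the grey cut-out at (345,204) and red look-alikes at (302,205) and (330,245). Next I fit the extractor's pose from depth.

```bash
cat >> h.py <<'E'
def cloud(cam,d):
    i=ctrl.camera_info(cam);K=np.array(i["mtx"]);E=np.array(i["extrinsics"])
    v,u=np.mgrid[:384,:512];a=np.stack([(u-K[0,2])/K[0,0],(v-K[1,2])/K[1,1]],-1);s=a.copy()
    for _ in range(15): s=a/(1+i["k1"]*(s**2).sum(-1,keepdims=True))
    P=np.concatenate([s*d[...,None],d[...,None]],-1)
    return P@E[:3,:3].T+E[:3,3]
E
python3 - <<'E'
from h import *
np.set_printoptions(precision=3,suppress=True)
allp=[]
for c in("side","top"):
    im=cv2.imread(f"pics/{c}0.png");d=np.load(f"{c}0.npy");P=cloud(c,d)
    m=(d>0)&(P[...,2]>.042)&(P[...,2]<.058)&(P[...,0]>.5)&(P[...,0]<.87)&(P[...,1]>-.3)&(P[...,1]<.3)
    allp.append(P[m]); print(c,m.sum(),np.median(P[m][:,2]))
    if c=="top":
        b=(d>0)&(abs(P[...,2]-.05)<.008)&(abs(P[...,0]-.445)<.09)&(abs(P[...,1]+.35)<.08)
        print("box",cv2.minAreaRect((P[b][:,:2]*1000).astype(np.float32)))
        g=(d>0)&(P[...,2]>.1)&(P[...,2]<.16)&(abs(P[...,0]-.445)<.09)&(abs(P[...,1]+.35)<.06)
        print("grip",g.sum(),P[g].mean(0),np.ptp(P[g],axis=0),cv2.minAreaRect((P[g][:,:2]*1000).astype(np.float32)))
A=np.concatenate(allp)
H=np.zeros((370,600),np.uint8)
ij=np.c_[(.87-A[:,0])*1000,(.3-A[:,1])*1000].astype(int).clip(0,[369,599]);H[ij[:,0],ij[:,1]]=255
H=cv2.morphologyEx(H,cv2.MORPH_CLOSE,np.ones((9,9)));H=cv2.morphologyEx(H,cv2.MORPH_OPEN,np.ones((13,13)))
cs,_=cv2.findContours(H,0,2);cs=np.concatenate([c for c in cs if cv2.contourArea(c)>800])
r=cv2.minAreaRect(cs);print(r,"centre world",.87-r[0][1]/1000,.3-r[0][0]/1000)
a=cv2.resize(cv2.imread("pics/side0.png")[100:270,250:420],(590,590),interpolation=cv2.INTER_CUBIC)
cv2.imwrite("pics/c1.png",a)
b=cv2.resize(cv2.imread("pics/top0.png")[70:180,180:320],(790,620),interpolation=cv2.INTER_CUBIC)[:600]
bb=cv2.polylines(cv2.cvtColor(H,8),[cv2.boxPoints(r).astype(int)],True,(0,0,255))
cv2.imwrite("pics/c2.png",np.hstack([cv2.resize(b,(456,350)),cv2.resize(bb,(340,350))]))
E
```

```text
side 3202 0.048874723742094894
top 2992 0.048927308900054256
box ((448.3767395019531, -372.84979248046875), (88.13248443603516, 110.92890930175781), 85.55873107910156)
grip 46 [ 0.448 -0.37   0.142] [0.015 0.037 0.026] ((449.1662292480469, -371.384521484375), (14.558865547180176, 36.61945343017578), 1.3560372591018677)
((357.38385009765625, 110.20800018310547), (268.9444580078125, 473.0326843261719), 78.76555633544922) centre world 0.7597919998168945 -0.057383850097656286
```

View pics/c1.png

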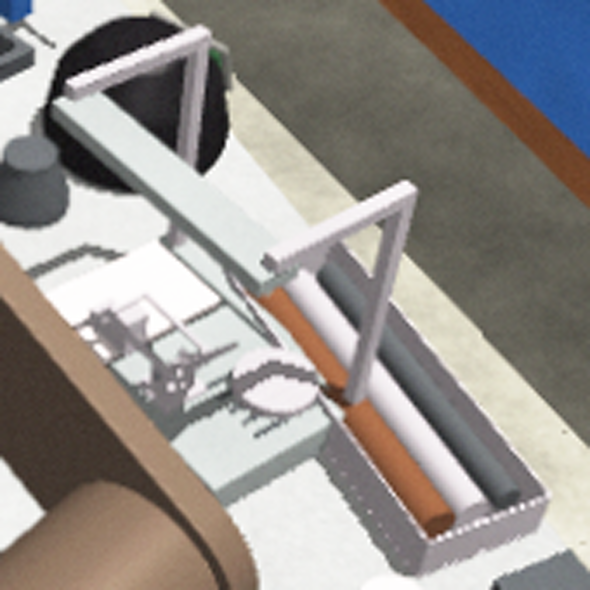

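View pics/c2.png

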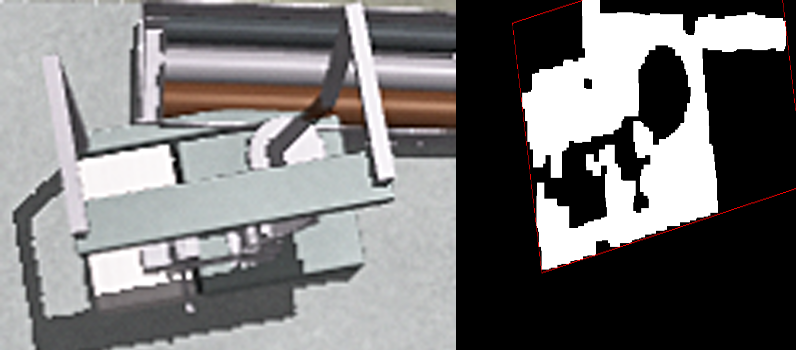

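The crops show the lamp hiding the latch from above, and the arm hiding the extractor's front from the side. The loop and keeper sit near (150,340) in the side crop. I'll fit the extractor's edges to get its yaw, then move the arm so it is out of view.

```bash
python3 - <<'E'
from h import *
from scipy.optimize import minimize
np.set_printoptions(precision=3,suppress=True)
A=[]
for c in("side","top"):
    d=np.load(f"{c}0.npy");P=cloud(c,d)
    m=(d>0)&(abs(P[...,2]-.05)<.006)&(P[...,0]>.5)&(P[...,0]<.80)&(P[...,1]>-.19)&(P[...,1]<.2);A.append(P[m][:,:2]*1000)
A=np.concatenate(A)
# front edge: min of x per y-bin
def edge(Q,lo,hi,side):
    b=np.arange(lo,hi,8);o=[]
    for k in b:
        s=Q[(Q[:,1]>=k)&(Q[:,1]<k+8)]
        if len(s)>4:o.append([k+4,np.percentile(s[:,0],2) if side<0 else np.percentile(s[:,0],98)])
    o=np.array(o);x=np.polyfit(o[:,0],o[:,1],1)
    for _ in range(5):
        r=abs(np.polyval(x,o[:,0])-o[:,1]);k=r<max(3,np.median(r)*1.5);x=np.polyfit(o[k,0],o[k,1],1)
    return x,k.sum(),len(k)
f,n,N=edge(A,-155,130,-1);print("front",f,n,N)
yaw=-np.arctan(f[0]);print("yaw deg",np.degrees(yaw))
R=np.array([[np.cos(yaw),-np.sin(yaw)],[np.sin(yaw),np.cos(yaw)]])
B=A@R  # extr-axes coords
print("x front",[np.percentile(B[(abs(B[:,1]-k)<15)][:,0],2) for k in(-60,0,60,120,220-60)])
B2=B[(B[:,0]<np.percentile(B[:,0],2)+60)]
print("y range",np.percentile(B2[:,1],[0.3,1,99,99.7]))
xf=np.median([np.percentile(B[(abs(B[:,1]-k)<15)][:,0],2) for k in(20,60,120,180)])
print("origin guess from front + each side",R@[xf+50,np.percentile(B2[:,1],.5)+190],R@[xf+50,np.percentile(B2[:,1],99.5)-145])
s=ctrl.read_state();print(np.array(s["eef_rot"]),s["gripper_width"],s["tcp_pos"])
E
```

```text
front [ -0.194 615.936] 32 36
yaw deg 10.989934294505618Traceback (most recent call last):
  File "<stdin>", line 23, in <module>
    return _quantile_unchecked(
        a, q, axis, out, overwrite_input, method, keepdims, weights)
    return _ureduce(a,
                    func=_quantile_ureduce_func,
    ...<5 lines>...
                    overwrite_input=overwrite_input,
                    method=method)
    r = func(a, **kwargs)
    result = _quantile(arr,
                       quantiles=q,
    ...<2 lines>...
                       out=out,
                       weights=wgt)
    slices_having_nans = np.isnan(arr[-1, ...])
                                  ~~~^^^^^^^^^
IndexError: index -1 is out of bounds for axis 0 with size 0
```

```bash
python3 -m pendant '[{"dz":-4},{"dz":-8},{"dz":-12},{"dz":-14}]' 0.3 30; python3 - <<'E'
from h import *
s=ctrl.read_state();print(s["gripper_width"],s["tcp_pos"],s["joint_pos"])
E
```

```text
0.08567956786801216 [ 0.28964718 -0.5818985   0.23132154] [-1.15557985e+00  4.80167982e-01  1.59628875e+00  1.44202052e-05
  1.06510787e+00 -4.66088855e-02]invalid input
```

```bash
python3 -m pendant '[{"dx":0,"dy":0,"dz":-4,"rx":0,"ry":0,"rz":0},{"dx":0,"dy":0,"dz":-8,"rx":0,"ry":0,"rz":0},{"dx":0,"dy":0,"dz":-12,"rx":0,"ry":0,"rz":0},{"dx":0,"dy":0,"dz":-14,"rx":0,"ry":0,"rz":0}]' 0.3 30; python3 - <<'E'
from h import *
np.set_printoptions(precision=3,suppress=True)
s=ctrl.read_state();print(s["gripper_width"],s["tcp_pos"],s["joint_pos"],np.array(s["eef_rot"]))
A=[]
for c in("side","top"):
    d=np.load(f"{c}0.npy");P=cloud(c,d)
    m=(d>0)&(abs(P[...,2]-.05)<.006)&(P[...,0]>.5)&(P[...,0]<.80)&(P[...,1]>-.19)&(P[...,1]<.2);A.append(P[m][:,:2]*1000)
A=np.concatenate(A);yaw=np.radians(11)
R=np.array([[np.cos(yaw),-np.sin(yaw)],[np.sin(yaw),np.cos(yaw)]]);B=A@R
for k in range(-300,320,30):
    q=B[abs(B[:,1]-k)<15]
    if len(q)>10:print(k,np.percentile(q[:,0],[1,3,99]))
print(np.percentile(B[:,1],[0.3,1,99,99.7]))
E
```

```text
time: 1.53
tcp_pos: [0.2901, -0.5829, 0.3765]
eef_rot: [[0.895, 0.446, 0.002], [0.446, -0.895, -0.005], [-0.0, 0.005, -1.0]]
ft_force: [0.4, 0.5, 0.6]
gripper_width: 0.0556
grasp_force: 0.0
0.055572289993339956 [ 0.29  -0.583  0.377] [-1.156  0.377  1.403  0.     1.356 -0.047] [[ 0.895  0.446  0.002]
 [ 0.446 -0.895 -0.005]
 [-0.     0.005 -1.   ]]
-300 [634.653 635.988 754.463]
-270 [603.85  605.264 761.038]
-240 [603.338 604.861 721.843]
-210 [603.441 605.167 699.916]
-180 [602.326 605.372 778.488]
-150 [602.843 605.764 785.011]
-120 [602.62  607.151 790.441]
-90 [604.787 610.867 796.443]
-60 [602.004 606.43  802.999]
-30 [601.052 605.02  807.654]
0 [602.845 607.668 807.488]
30 [600.168 604.631 792.039]
[-285.741 -283.42    30.59    32.758]
```

```bash
cat >> h.py <<'E'
from scipy.spatial.transform import Rotation as Ro
def des(yaw,lean):
    y,l=np.radians([yaw,lean]);X=np.array([np.cos(y),np.sin(y),0]);Y=np.array([-np.sin(y),np.cos(y),0]);Z=np.array([0,0,1.])
    return np.stack([np.cos(l)*X+np.sin(l)*Z,-Y,np.sin(l)*X-np.cos(l)*Z],1)
def goto(p,yaw=None,lean=None):
    s=ctrl.read_state();R=np.array(s["eef_rot"]);d=R.T@(np.array(p)-s["tcp_pos"])*100
    r=np.zeros(3) if yaw is None else Ro.from_matrix(R.T@des(yaw,lean)).as_rotvec(degrees=True)
    print("d",d.round(2),"r",r.round(1),"rows",np.ceil(max(np.linalg.norm(d)/4.17,np.linalg.norm(r)/7.16)))
E
python3 -c "
from h import *
goto([.5,-.25,.38],11,20);goto([.48,.0,.30],11,38)"
```

```text
d [ 33.62 -20.45  -0.46] r [-2.4 19.9 15.4] rows 10.0
d [ 42.98 -43.76   7.41] r [-4.8 37.7 15. ] rows 15.0
```

```bash
python3 -m pendant '[{"dx":11.2,"dy":-6.8,"dz":0,"rx":-0.8,"ry":6.6,"rz":5.1},{"dx":22.4,"dy":-13.6,"dz":0,"rx":-1.6,"ry":13.2,"rz":10.3},{"dx":33.6,"dy":-20.5,"dz":-0.5,"rx":-2.4,"ry":19.9,"rz":15.4},{"dx":33.6,"dy":-20.5,"dz":-0.5,"rx":-2.4,"ry":19.9,"rz":15.4},{"dx":33.6,"dy":-20.5,"dz":-0.5,"rx":-2.4,"ry":19.9,"rz":15.4},{"dx":33.6,"dy":-20.5,"dz":-0.5,"rx":-2.4,"ry":19.9,"rz":15.4},{"dx":33.6,"dy":-20.5,"dz":-0.5,"rx":-2.4,"ry":19.9,"rz":15.4},{"dx":33.6,"dy":-20.5,"dz":-0.5,"rx":-2.4,"ry":19.9,"rz":15.4},{"dx":33.6,"dy":-20.5,"dz":-0.5,"rx":-2.4,"ry":19.9,"rz":15.4},{"dx":43,"dy":-43.8,"dz":7.4,"rx":-4.8,"ry":37.7,"rz":15},{"dx":43,"dy":-43.8,"dz":7.4,"rx":-4.8,"ry":37.7,"rz":15},{"dx":43,"dy":-43.8,"dz":7.4,"rx":-4.8,"ry":37.7,"rz":15},{"dx":43,"dy":-43.8,"dz":7.4,"rx":-4.8,"ry":37.7,"rz":15},{"dx":43,"dy":-43.8,"dz":7.4,"rx":-4.8,"ry":37.7,"rz":15},{"dx":43,"dy":-43.8,"dz":7.4,"rx":-4.8,"ry":37.7,"rz":15},{"dx":43,"dy":-43.8,"dz":7.4,"rx":-4.8,"ry":37.7,"rz":15},{"dx":43,"dy":-43.8,"dz":7.4,"rx":-4.8,"ry":37.7,"rz":15},{"dx":43,"dy":-43.8,"dz":7.4,"rx":-4.8,"ry":37.7,"rz":15},{"dx":43,"dy":-43.8,"dz":7.4,"rx":-4.8,"ry":37.7,"rz":15}]'
cat > look.py <<'E'
from h import *
import sys
t=sys.argv[1];np.set_printoptions(precision=3,suppress=True)
for c in("side","top"):
    im,d=ctrl.camera(c);cv2.imwrite(f"pics/{c}{t}.png",im);np.save(f"{c}{t}.npy",d)
    for n in sys.argv[2:]:
        for r in ctrl.look_for(n,c)[:1]: print(c,n,w(c,r["point"]),round(r["conf"],2),proj(c,w(c,r["point"])))
E
python3 look.py 1 extractor loop_bar loop_ear handle_end keeper_nose keeper latch_pivot loop_pin
python3 - <<'E'
from h import *
a=cv2.imread("pics/side1.png")[140:260,240:400]
cv2.imwrite("pics/c3.png",cv2.resize(a,(800,600),interpolation=cv2.INTER_CUBIC))
E
```

```text
time: 3.12
tcp_pos: [0.4795, 0.0025, 0.2976]
eef_rot: [[0.775, 0.193, 0.602], [0.149, -0.981, 0.123], [0.614, -0.005, -0.789]]
ft_force: [-0.1, -0.2, -0.0]
gripper_width: 0.0554
grasp_force: 0.0
side extractor [ 0.683 -0.03   0.059] 0.67 [302.5 208.7]
side loop_bar [0.644 0.022 0.106] 0.63 [287.4 193.2]
side loop_ear [0.643 0.016 0.108] 0.44 [287.9 193.8]
side handle_end [ 0.66  -0.012  0.108] 0.63 [295.7 197.8]
side keeper_nose [0.653 0.102 0.046] 0.78 [279.5 189.6]
side keeper [0.652 0.095 0.049] 0.64 [279.9 190.3]
side latch_pivot [ 0.683 -0.032  0.056] 0.77 [302.8 209.7]
side loop_pin [0.643 0.022 0.105] 0.44 [287.3 193.4]
top extractor [0.672 0.007 0.072] 0.93 [247.8 140.5]
top loop_bar [0.633 0.039 0.108] 0.62 [238.8 149. ]
top loop_ear [0.634 0.034 0.109] 0.56 [240.2 148.7]
top handle_end [ 0.644 -0.025  0.106] 0.71 [256.4 146.6]
top keeper_nose [0.646 0.107 0.047] 0.69 [221.3 147.8]
top latch_pivot [0.676 0.014 0.074] 0.73 [246.  139.4]
top loop_pin [0.635 0.039 0.103] 0.5 [238.9 148.6]
```

View pics/c3.png

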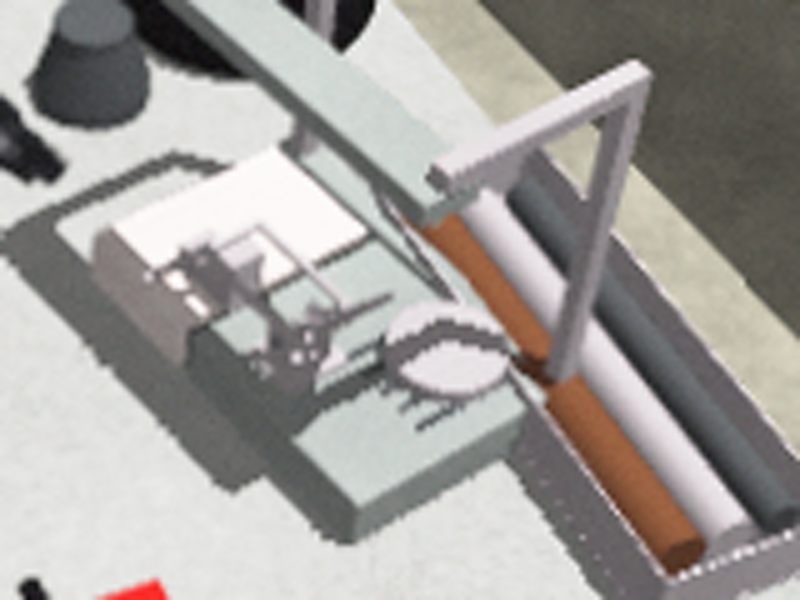

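The crop shows the loop clearly. The cross bar runs from its free end at full-picture pixel (270,195) to the far leg at (292,186). The cassette's front-left corner is near (259,187) and the housing's front-right corner near (311,240). The lever points at the camera.

```bash
python3 - <<'E'
from h import *
np.set_printoptions(precision=4,suppress=True)
def pl(u,v,z):
    a=pix("side",.5,u,v);b=pix("side",1.5,u,v);return a+(b-a)*(z-a[2])/(b[2]-a[2])
for n,u,v,z in[("FL",259.5,187,.05),("FR",311,240.5,.05),("BR",345,224,.05),("earend",269.5,195,.105),("barfar",292,185.7,.105),("legnear",281,190.5,.105),("pinfar",308,201.5,.107)]:print(n,pl(u,v,z))
d=np.load("side1.npy");P=cloud("side",d)
# bar points: height .095-.115
Y=np.array([-.191,.982]);X=np.array([.982,.191]);o=X*.6525+Y*-.104
m=(d>0)&(P[...,2]>.092)&(P[...,2]<.25)
q=P[m];e=np.c_[(q[:,:2]-o)@X,(q[:,:2]-o)@Y,q[:,2]]*1000
k=(abs(e[:,0])<100)&(e[:,1]>-200)&(e[:,1]<120)
vv,uu=np.nonzero(m)
k&=(e[:,2]<200)
E=e[k].astype(int);print(np.c_[E,uu[k],vv[k]][::2])
E
```

```text
FL [0.587  0.1398 0.05  ]
FR [ 0.6468 -0.1655  0.05  ]
BR [ 0.7937 -0.1461  0.05  ]
earend [0.5807 0.0381 0.105 ]
barfar [0.6761 0.0503 0.105 ]
legnear [0.6284 0.0431 0.105 ]
pinfar [ 0.6922 -0.0442  0.107 ]
[[  20   35  104  290  184]
 [  12   37  102  288  185]
 [  16   31  104  290  185]
 [  20   24  108  292  185]
 [   2   30  107  287  186]
 [   7   25  109  289  186]
 [  19   28  100  291  186]
 [  20   18  108  293  186]
 [  -8   33  106  284  187]
 [  -5   26  110  286  187]
 [   3   26  106  288  187]
 [  19   16  105  293  187]
 [  23   11  107  295  187]
 [ -12   34  102  283  188]
 [  -9   26  107  285  188]
 [   2   30   98  287  188]
 [   9   27   96  289  188]
 [  19   11  104  294  188]
 [  23    5  107  296  188]
 [ -22   32  104  281  189]
 [ -18   27  106  283  189]
 [  -8   27  101  285  189]
 [   0   27   96  287  189]
 [   6   22   97  289  189]
 [  11   17   99  291  189]
 [  21    1  106  296  189]
 [ -34   34  104  278  190]
 [ -29   29  106  280  190]
 [ -21   28  101  282  190]
 [ -11   28   96  284  190]
 [  -9   20  102  286  190]
 [  -1   18   99  288  1
[... 2468 characters left out ...]
 [ -20  -97  139  305  204]
 [ -18 -105  145  307  204]
 [ -16 -113  151  309  204]
 [ -32  -56  105  294  205]
 [ -26  -60  106  296  205]
 [ -16  -65  103  299  205]
 [ -14  -72  109  301  205]
 [ -16  -85  121  303  205]
 [ -16  -94  129  305  205]
 [   3  -84  108  307  205]
 [ -34  -64  108  295  206]
 [ -29  -69  110  297  206]
 [ -15  -64   98  299  206]
 [ -19  -78  112  301  206]
 [ -16  -85  116  303  206]
 [  -4  -83  107  305  206]
 [ -32  -68  106  296  207]
 [ -27  -73  107  298  207]
 [ -21  -76  106  300  207]
 [ -18  -83  110  302  207]
 [ -16  -91  116  304  207]
 [ -32  -78  110  298  208]
 [ -24  -80  106  300  208]
 [ -15  -81  101  302  208]
 [ -29  -81  105  299  209]]
```

The depth is consistent: handle end at z 165 mm gives q≈0.86, and the hinge lands at y −50. That puts the extractor origin at X·0.6475, Y·(−0.104) with a yaw of 11°. Next is the approach to the ear.

```bash
cat >> h.py <<'E'
def ew(x,y,z):
    a=np.radians(11);X=np.array([np.cos(a),np.sin(a),0]);Y=np.array([-np.sin(a),np.cos(a),0])
    return X*(.6475+x/1000)+Y*(-.104+y/1000)+[0,0,z/1000]
def we(p):
    a=np.radians(11);X=np.array([np.cos(a),np.sin(a),0]);Y=np.array([-np.sin(a),np.cos(a),0]);p=np.array(p)
    return np.array([p@X-.6475,p@Y+.104,p[2]])*1000
E
python3 -c "
from h import *
goto(ew(-100,34,157),11,38);goto(ew(-51,34,94),11,38)"
```

```text
d [-2.58 -1.88 15.78] r [-0.3  0.1 -0.2] rows 4.0
d [-2.58 -1.85 23.76] r [-0.3  0.1 -0.2] rows 6.0
```

```bash
python3 -m pendant '[{"dx":-0.7,"dy":-0.5,"dz":4,"rx":0,"ry":0,"rz":0},{"dx":-1.3,"dy":-1,"dz":8,"rx":0,"ry":0,"rz":0},{"dx":-2,"dy":-1.5,"dz":12,"rx":0,"ry":0,"rz":0},{"dx":-2.6,"dy":-1.9,"dz":15.8,"rx":0,"ry":0,"rz":0},{"dx":-2.6,"dy":-1.9,"dz":18,"rx":0,"ry":0,"rz":0},{"dx":-2.6,"dy":-1.9,"dz":20,"rx":0,"ry":0,"rz":0},{"dx":-2.6,"dy":-1.9,"dz":22,"rx":0,"ry":0,"rz":0},{"dx":-2.6,"dy":-1.9,"dz":23.8,"rx":0,"ry":0,"rz":0},{"dx":-2.6,"dy":-1.9,"dz":23.8,"rx":0,"ry":0,"rz":0}]'
python3 look.py 2
python3 - <<'E'
from h import *
a=cv2.imread("pics/side2.png")[150:250,235:355]
cv2.imwrite("pics/c4.png",cv2.resize(a,(720,600),interpolation=cv2.INTER_CUBIC))
print(we(ctrl.read_state()["tcp_pos"]))
E
```

```text
time: 4.77
tcp_pos: [0.5659, 0.0413, 0.1592]
eef_rot: [[0.773, 0.194, 0.604], [0.146, -0.981, 0.129], [0.617, -0.012, -0.787]]
ft_force: [1.1, 0.1, 0.8]
gripper_width: 0.0555
grasp_force: 0.0
[-84.38341366  36.98040631 156.11270469]
```

View pics/c4.png

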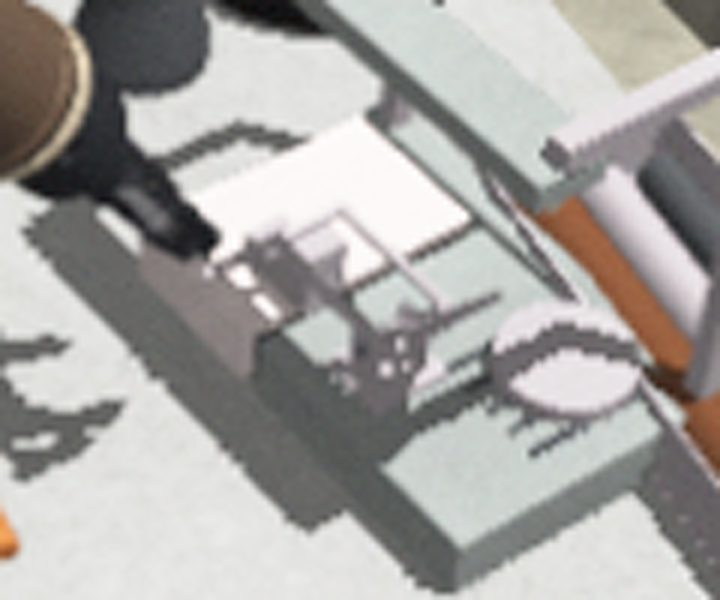

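The gripper stopped early, with its tip at crop pixel (210,245), still above and behind the ear. I check the joints.

```bash
python3 -m pendant '[{"dx":0,"dy":0,"dz":0,"rx":0,"ry":0,"rz":0}]' ; python3 -c "
from h import *
s=ctrl.read_state();print(s['joint_pos'].round(3) if hasattr(s['joint_pos'],'round') else s['joint_pos']);print(we(s['tcp_pos']))
goto(ew(-51,34,94),11,38)"
```

```text
time: 4.95
tcp_pos: [0.5645, 0.0421, 0.1582]
eef_rot: [[0.776, 0.195, 0.6], [0.145, -0.981, 0.131], [0.614, -0.015, -0.789]]
ft_force: [0.5, 0.4, -0.6]
gripper_width: 0.0553
grasp_force: 0.0
[-0.109  0.355  2.412  2.484  0.326 -1.174]
[-85.37389835  37.60290077 158.17685746]
d [-1.23  0.47  7.17] r [-0.8  0.1 -0.3] rows 2.0
```

```bash
python3 -m pendant '[{"dx":-1.2,"dy":0.5,"dz":1.5,"rx":-0.8,"ry":0,"rz":0},{"dx":-1.2,"dy":0.5,"dz":3,"rx":-0.8,"ry":0,"rz":0},{"dx":-1.2,"dy":0.5,"dz":4.5,"rx":-0.8,"ry":0,"rz":0},{"dx":-1.2,"dy":0.5,"dz":6,"rx":-0.8,"ry":0,"rz":0},{"dx":-1.2,"dy":0.5,"dz":7.2,"rx":-0.8,"ry":0,"rz":0},{"dx":-1.2,"dy":0.5,"dz":7.2,"rx":-0.8,"ry":0,"rz":0},{"dx":-1.2,"dy":0.5,"dz":7.2,"rx":-0.8,"ry":0,"rz":0}]'
python3 -c "
from h import *
s=ctrl.read_state();print(s['joint_pos'].round(3));print(we(s['tcp_pos']))
goto(ew(-51,34,94),11,38)"
python3 look.py 3
python3 - <<'E'
from h import *
a=cv2.imread("pics/side3.png")[150:230,240:340]
cv2.imwrite("pics/c5.png",cv2.resize(a,(750,600),interpolation=cv2.INTER_CUBIC))
E
```

```text
time: 5.53
tcp_pos: [0.6, 0.0446, 0.0961]
eef_rot: [[0.773, 0.187, 0.606], [0.145, -0.982, 0.118], [0.617, -0.003, -0.787]]
ft_force: [0.1, -0.1, 1.3]
gripper_width: 0.0555
grasp_force: 0.0
[-0.079  0.54   2.378  2.755  0.453 -1.43 ]
[-50.04082024  33.30661639  96.14362427]
d [-0.21 -0.07  0.11] r [-0.  -0.1 -0.3] rows 1.0
```

View pics/c5.png

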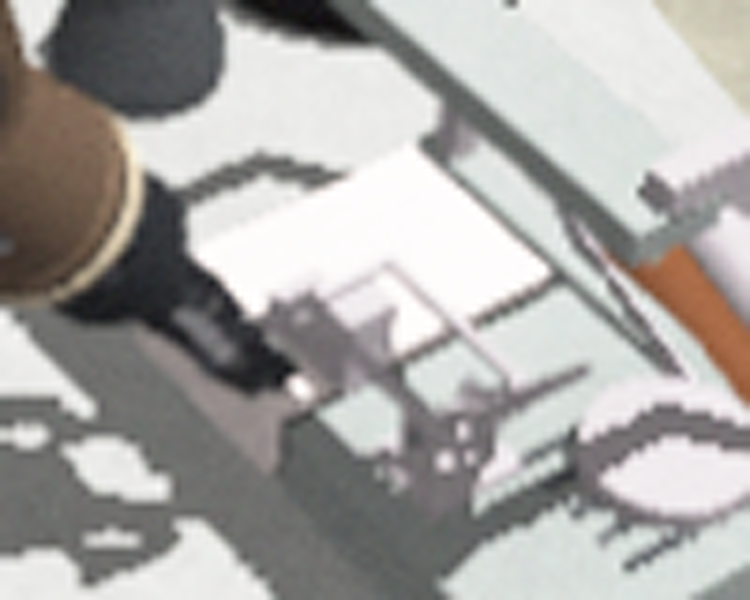

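The fingers straddle the ear at crop pixel (260,330), so I close on it.

```bash
python3 -m pendant '[{"dx":0,"dy":0,"dz":0,"rx":0,"ry":0,"rz":0},{"dx":0,"dy":0,"dz":0,"rx":0,"ry":0,"rz":0},{"dx":0,"dy":0,"dz":0,"rx":0,"ry":0,"rz":0},{"dx":0,"dy":0,"dz":0,"rx":0,"ry":0,"rz":0},{"dx":0,"dy":0,"dz":0,"rx":0,"ry":0,"rz":0},{"dx":0,"dy":0,"dz":0,"rx":0,"ry":0,"rz":0},{"dx":0,"dy":0,"dz":0,"rx":0,"ry":0,"rz":0},{"dx":0,"dy":0,"dz":0,"rx":0,"ry":0,"rz":0}]' -1 30
python3 -c "
from h import *
s=ctrl.read_state();p=we(s['tcp_pos']);print(p)
for a in((0,0,8),(0,12,14),(0,24,12),(0,25,-24)): print(a,tool(ew(*a)*1000-ew(0,0,0)*1000))"
```

```text
time: 6.3
tcp_pos: [0.6003, 0.0443, 0.0954]
eef_rot: [[0.774, 0.186, 0.606], [0.145, -0.982, 0.117], [0.617, -0.002, -0.787]]
ft_force: [-3.2, -1.5, 5.6]
gripper_width: 0.0068
grasp_force: 30.3
[-49.78109625  32.96076758  95.39768342]
(0, 0, 8) [ 0.49 -0.   -0.63]
(0, 12, 14) [ 0.86 -1.2  -1.1 ]
(0, 24, 12) [ 0.73 -2.4  -0.95]
(0, 25, -24) [-1.49 -2.49  1.89]
```

```bash
python3 -m pendant '[{"dx":0.25,"dy":0,"dz":-0.3,"rx":0,"ry":0,"rz":0},{"dx":0.5,"dy":0,"dz":-0.6,"rx":0,"ry":0,"rz":0},{"dx":0.5,"dy":-0.6,"dz":-0.6,"rx":0,"ry":0,"rz":0},{"dx":0.5,"dy":-1.2,"dz":-0.6,"rx":0,"ry":0,"rz":0},{"dx":0.5,"dy":-1.8,"dz":-0.6,"rx":0,"ry":0,"rz":0},{"dx":0.5,"dy":-2.5,"dz":-0.6,"rx":0,"ry":0,"rz":0},{"dx":0.5,"dy":-2.5,"dz":-0.6,"rx":0,"ry":0,"rz":0}]'
python3 -c "
from h import *
s=ctrl.read_state();p=we(s['tcp_pos']);print(p)"
python3 -m pendant '[{"dx":-0.6,"dy":0,"dz":0.8,"rx":0,"ry":0,"rz":0},{"dx":-1.2,"dy":0,"dz":1.6,"rx":0,"ry":0,"rz":0},{"dx":-1.2,"dy":0,"dz":1.6,"rx":0,"ry":0,"rz":0}]'
python3 -c "
from h import *
s=ctrl.read_state();p=we(s['tcp_pos']);print(p)"
```

```text
time: 6.88
tcp_pos: [0.5951, 0.0702, 0.1029]
eef_rot: [[0.774, 0.188, 0.605], [0.146, -0.982, 0.117], [0.616, -0.002, -0.788]]
ft_force: [-2.9, 1.4, -0.3]
gripper_width: 0.0069
grasp_force: 29.9
[-49.96788942  59.33463227 102.90519407]
time: 7.13
tcp_pos: [0.5952, 0.0693, 0.0815]
eef_rot: [[0.775, 0.187, 0.603], [0.146, -0.982, 0.117], [0.615, -0.003, -0.789]]
ft_force: [-3.3, 0.7, -1.0]
gripper_width: 0.0065
grasp_force: 30.1
[-50.05112564  58.48556917  81.45290164]
```

```bash
python3 -m pendant '[{"dx":-0.35,"dy":0,"dz":0.4,"rx":0,"ry":0,"rz":0},{"dx":-0.6,"dy":0,"dz":0.8,"rx":0,"ry":0,"rz":0},{"dx":-0.6,"dy":0,"dz":0.8,"rx":0,"ry":0,"rz":0}]'
python3 look.py 4
python3 - <<'E'
from h import *
print(we(ctrl.read_state()["tcp_pos"]))
d=np.load("side4.npy");P=cloud("side",d).reshape(-1,3);P=P[(d>0).ravel()]
a=np.radians(11);e=np.c_[P[:,0]*np.cos(a)+P[:,1]*np.sin(a)-.6475,-P[:,0]*np.sin(a)+P[:,1]*np.cos(a)+.104,P[:,2]]*1000
k=(abs(e[:,0])<34)&(e[:,1]>-140)&(e[:,1]<80)&(e[:,2]>68)&(e[:,2]<220)
E=e[k];E=E[np.argsort(-E[:,1])];print(E.astype(int)[:40].tolist());print("hi",E[E[:,2]>150].astype(int).tolist())
im=cv2.imread("pics/side4.png")[150:230,240:340]
cv2.imwrite("pics/c6.png",cv2.resize(im,(750,600),interpolation=cv2.INTER_CUBIC))
E
```

```text
time: 7.38
tcp_pos: [0.5956, 0.069, 0.0721]
eef_rot: [[0.775, 0.186, 0.604], [0.145, -0.982, 0.117], [0.615, -0.003, -0.788]]
ft_force: [-5.3, -1.5, -0.7]
gripper_width: 0.0071
grasp_force: 30.3
[-49.72580971  58.24293659  72.50274   ]
[[10, 74, 70], [-3, 73, 68], [0, 73, 72], [-9, 72, 72], [3, 71, 71], [12, 71, 72], [-16, 68, 74], [25, 63, 77], [10, 62, 80], [-7, 62, 79], [-18, 61, 81], [0, 60, 82], [-6, 58, 82], [-29, 58, 84], [-6, 58, 71], [-16, 58, 82], [15, 57, 81], [6, 57, 81], [-16, 57, 78], [10, 56, 80], [-2, 56, 71], [-26, 56, 84], [0, 55, 86], [9, 55, 86], [0, 55, 80], [-4, 55, 83], [18, 55, 82], [22, 55, 85], [-14, 54, 85], [-5, 53, 80], [-28, 53, 82], [-32, 53, 79], [-10, 53, 83], [12, 52, 82], [25, 52, 86], [-25, 51, 88], [1, 51, 84], [19, 50, 85], [-12, 50, 76], [28, 49, 86]]
hi [[-9, -18, 181], [-1, -19, 182], [2, -20, 181], [6, -20, 184], [14, -21, 185], [5, -22, 181], [-8, -23, 184], [7, -23, 185], [0, -23, 175], [-4, -23, 183], [-14, -24, 183], [7, -24, 182], [-5, -25, 180], [-2, -26, 183], [15, -26, 179], [1, -26, 181], [-10, -26, 179], [15, -26, 175], [6, -27, 170
[... 200 characters left out ...]
29, 177], [3, -29, 183], [14, -29, 158], [-11, -29, 163], [-3, -29, 168], [0, -29, 176], [-12, -30, 168], [1, -30, 156], [12, -30, 174], [7, -30, 182], [-4, -30, 174], [-2, -31, 183], [-8, -31, 163], [3, -31, 166], [0, -31, 163], [7, -31, 169], [-13, -32, 161], [8, -32, 159], [13, -32, 156], [-13, -32, 156], [3, -32, 162], [4, -32, 152], [2, -32, 172], [5, -33, 180], [-6, -33, 167], [11, -33, 168], [0, -33, 150], [-10, -33, 160], [8, -33, 150], [2, -33, 158], [-2, -33, 171], [-11, -33, 171], [7, -34, 156], [5, -34, 167], [15, -34, 152], [-7, -35, 160], [14, -35, 158], [8, -35, 176], [-11, -35, 158], [-3, -36, 159], [10, -36, 152], [9, -37, 157], [0, -38, 153], [-9, -38, 158], [-9, -39, 150]]
```

View pics/c6.png

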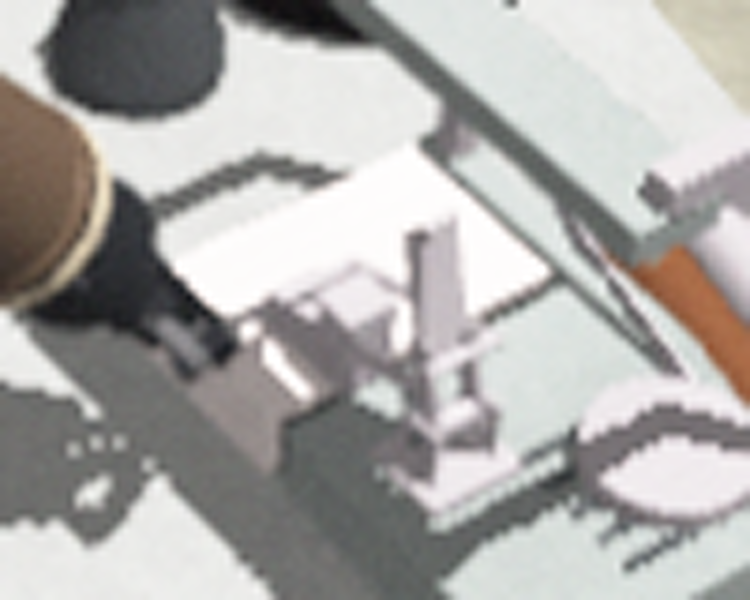

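The bar hangs in front of the nose at y≈57, z≈82, and the lever is nearly upright. I draw the bar back under the nose so it is hooked, then release.

```bash
python3 -m pendant '[{"dx":-0.15,"dy":0.5,"dz":0.2,"rx":0,"ry":0,"rz":0},{"dx":-0.15,"dy":1,"dz":0.2,"rx":0,"ry":0,"rz":0},{"dx":-0.15,"dy":1.5,"dz":0.2,"rx":0,"ry":0,"rz":0},{"dx":-0.15,"dy":2,"dz":0.2,"rx":0,"ry":0,"rz":0},{"dx":-0.15,"dy":2.3,"dz":0.2,"rx":0,"ry":0,"rz":0},{"dx":-0.15,"dy":2.3,"dz":0.2,"rx":0,"ry":0,"rz":0}]'
python3 -m pendant '[{"dx":0,"dy":0,"dz":0,"rx":0,"ry":0,"rz":0},{"dx":0,"dy":0,"dz":0,"rx":0,"ry":0,"rz":0},{"dx":0,"dy":0,"dz":0,"rx":0,"ry":0,"rz":0},{"dx":0,"dy":0,"dz":0,"rx":0,"ry":0,"rz":0},{"dx":0,"dy":0,"dz":0,"rx":0,"ry":0,"rz":0},{"dx":0,"dy":0,"dz":-2,"rx":0,"ry":0,"rz":0},{"dx":0,"dy":0,"dz":-4,"rx":0,"ry":0,"rz":0},{"dx":0,"dy":0,"dz":-6,"rx":0,"ry":0,"rz":0},{"dx":0,"dy":0,"dz":-8,"rx":0,"ry":0,"rz":0},{"dx":0,"dy":0,"dz":-8,"rx":0,"ry":0,"rz":0}]' 0 30
cat > e.py <<'E'
from h import *
import sys
c=sys.argv[1] if len(sys.argv)>1 else "x"
im,d=ctrl.camera("side");cv2.imwrite(f"pics/s_{c}.png",im)
print(we(ctrl.read_state()["tcp_pos"]))
P=cloud("side",d).reshape(-1,3);P=P[(d>0).ravel()]
a=np.radians(11);e=np.c_[P[:,0]*np.cos(a)+P[:,1]*np.sin(a)-.6475,-P[:,0]*np.sin(a)+P[:,1]*np.cos(a)+.104,P[:,2]]*1000
def s(n,k,by):
    E=e[k];E=E[np.argsort(by(E))];print(n,E.astype(int)[:14].tolist())
s("ear",(e[:,0]<-42)&(e[:,0]>-72)&(e[:,1]>-60)&(e[:,1]<80)&(e[:,2]>66)&(e[:,2]<120),lambda E:E[:,0])
s("handle",(abs(e[:,0])<13)&(e[:,1]>-180)&(e[:,1]<20)&(e[:,2]>110)&(e[:,2]<210),lambda E:-((E[:,1]+50)**2+(E[:,2]-82)**2))
s("legs",(abs(abs(e[:,0])-26)<8)&(e[:,1]>-100)&(e[:,1]<60)&(e[:,2]>66)&(e[:,2]<130),lambda E:-E[:,1])
E
python3 e.py a
```

```text
time: 7.98
tcp_pos: [0.6002, 0.0461, 0.0703]
eef_rot: [[0.775, 0.186, 0.605], [0.145, -0.983, 0.116], [0.616, -0.002, -0.788]]
ft_force: [-5.0, -1.9, -0.3]
gripper_width: 0.0067
grasp_force: 30.3
time: 8.82
tcp_pos: [0.5509, 0.037, 0.1355]
eef_rot: [[0.773, 0.186, 0.606], [0.145, -0.983, 0.116], [0.617, -0.002, -0.787]]
ft_force: [1.4, 0.2, 0.1]
gripper_width: 0.0426
grasp_force: 0.0
[-98.25010212  34.93645133 134.92762432]
ear [[-67, 29, 78], [-66, 30, 72], [-64, 34, 77], [-62, 31, 79], [-61, 30, 74], [-58, 29, 73], [-57, 24, 82], [-57, 30, 76], [-57, 31, 81], [-52, 25, 79], [-52, 32, 78], [-48, 31, 77], [-46, 34, 78], [-45, 29, 81]]
handle [[-2, -103, 181], [-11, -103, 181], [1, -103, 179], [6, -102, 180], [-6, -102, 178], [-10, -103, 176], [-6, -97, 178], [2, -97, 178], [-1, -102, 175], [6, -98, 177], [12, -96, 176], [-1, -97, 175], [8, -101, 173], [-9, -97, 175]]
legs [[-18, 35, 76], [-24, 33, 77], [-33, 32, 77], [-30, 32, 81], [-30, 31, 76], [-30, 31, 71], [-26, 30, 75], [-18, 29, 82], [-19, 28, 78], [-25, 26, 83], [-26, 24, 74], [-23, 22, 80], [-28, 22, 83], [-27, 17, 81]]
```

The bar is hooked at y≈32, z≈78, and the lever is at q≈1.08. Next I shut the fingers and come round to the handle's +y face.

```bash
python3 -c "
from h import *
goto(ew(-125,-20,180),11,41);goto(ew(-125,-62,190),11,41);goto(ew(-50,-62,165),11,41);goto(ew(-6,-62,165),11,41)"
```

```text
d [ 0.71  5.5  -5.19] r [ 0.1  2.8 -0.3] rows 2.0
d [ 1.35  9.7  -5.97] r [ 0.1  2.8 -0.3] rows 3.0
d [5.7  9.67 0.64] r [ 0.1  2.8 -0.3] rows 3.0
d [9.16 9.64 3.36] r [ 0.1  2.8 -0.3] rows 4.0
```

```bash
python3 -m pendant '[{"dx":0.4,"dy":2.7,"dz":-2.6,"rx":0,"ry":1.4,"rz":0},{"dx":0.7,"dy":5.5,"dz":-5.2,"rx":0,"ry":2.8,"rz":-0.3},{"dx":1.35,"dy":9.7,"dz":-6,"rx":0,"ry":2.8,"rz":-0.3},{"dx":1.35,"dy":9.7,"dz":-6,"rx":0,"ry":2.8,"rz":-0.3},{"dx":1.35,"dy":9.7,"dz":-6,"rx":0,"ry":2.8,"rz":-0.3},{"dx":1.35,"dy":9.7,"dz":-6,"rx":0,"ry":2.8,"rz":-0.3},{"dx":3.5,"dy":9.7,"dz":-2.7,"rx":0,"ry":2.8,"rz":-0.3},{"dx":5.7,"dy":9.7,"dz":0.6,"rx":0,"ry":2.8,"rz":-0.3},{"dx":5.7,"dy":9.7,"dz":0.6,"rx":0,"ry":2.8,"rz":-0.3},{"dx":5.7,"dy":9.7,"dz":0.6,"rx":0,"ry":2.8,"rz":-0.3},{"dx":5.7,"dy":9.7,"dz":0.6,"rx":0,"ry":2.8,"rz":-0.3},{"dx":5.7,"dy":9.7,"dz":0.6,"rx":0,"ry":2.8,"rz":-0.3}]' -1 30
python3 e.py b
python3 -c "
from h import *
print(ctrl.read_state()['joint_pos'].round(2))
for p in((-6,-62,165),(-6,-76,158),(-6,-90,150),(-6,-105,130),(-6,-115,110),(-6,-118,95),(-6,-118,88)):goto(ew(*p),11,41)"
```

```text
time: 9.87
tcp_pos: [0.6172, -0.0482, 0.163]
eef_rot: [[0.743, 0.191, 0.641], [0.145, -0.982, 0.125], [0.653, 0.0, -0.757]]
ft_force: [-0.4, -0.3, -0.3]
gripper_width: -0.0001
grasp_force: 0.0
[-50.84858686 -61.49943027 163.39741748]
ear [[-69, 33, 76], [-68, 28, 80], [-66, 30, 71], [-64, 33, 79], [-63, 29, 76], [-61, 31, 79], [-59, 28, 75], [-57, 31, 82], [-57, 30, 77], [-55, 27, 79], [-53, 30, 80], [-50, 28, 75], [-49, 30, 78]]
handle [[10, -102, 183], [0, -100, 182], [3, -101, 180], [-6, -103, 178], [2, -102, 178], [-10, -103, 176], [10, -97, 178], [-8, -100, 176], [12, -101, 176], [-2, -98, 177], [9, -99, 175], [-5, -96, 177], [8, -101, 173], [1, -98, 175]]
legs [[27, 18, 81], [20, 16, 92], [26, 15, 79], [27, 11, 82], [24, 9, 90], [25, 8, 80], [26, 5, 88], [28, 2, 89], [22, 0, 89], [25, -1, 88], [24, -3, 86], [31, -5, 89], [26, -6, 92], [25, -8, 89]]
[-0.32  0.41  2.31  2.16  0.4  -1.03]
d [3.5  0.05 2.81] r [0.  0.2 0. ] rows 2.0
d [3.04 1.45 3.34] r [0.  0.2 0. ] rows 2.0
d [2.52 2.85 3.95] r [0.  0.2 0. ] rows 2.0
d [1.21 4.35 5.46] r [0.  0.2 0. ] rows 2.0
d [-0.1   5.35  6.98] r [0.  0.2 0. ] rows 3.0
d [-1.08  5.65  8.11] r [0.  0.2 0. ] rows 3.0
d [-1.54  5.64  8.64] r [0.  0.2 0. ] rows 3.0
```

```bash
python3 -m pendant '[{"dx":1.8,"dy":0,"dz":1.4,"rx":0,"ry":0,"rz":0},{"dx":3.5,"dy":0,"dz":2.8,"rx":0,"ry":0,"rz":0},{"dx":3.5,"dy":0,"dz":2.8,"rx":0,"ry":0,"rz":0},{"dx":3.3,"dy":0.7,"dz":3.1,"rx":0,"ry":0,"rz":0},{"dx":3,"dy":1.4,"dz":3.3,"rx":0,"ry":0,"rz":0},{"dx":2.8,"dy":2.1,"dz":3.6,"rx":0,"ry":0,"rz":0},{"dx":2.5,"dy":2.8,"dz":3.9,"rx":0,"ry":0,"rz":0},{"dx":1.9,"dy":3.6,"dz":4.7,"rx":0,"ry":0,"rz":0},{"dx":1.2,"dy":4.3,"dz":5.5,"rx":0,"ry":0,"rz":0},{"dx":1.2,"dy":4.3,"dz":5.5,"rx":0,"ry":0,"rz":0}]'
python3 e.py c
python3 -c "
from h import *
for p in((-6,-115,110),(-6,-118,95),(-6,-118,88)):goto(ew(*p),11,41)"
```

```text
time: 10.75
tcp_pos: [0.6697, -0.0848, 0.1279]
eef_rot: [[0.744, 0.188, 0.641], [0.143, -0.982, 0.123], [0.653, 0.0, -0.758]]
ft_force: [-0.4, 0.3, 0.1]
gripper_width: -0.0
grasp_force: 0.2
[  -6.19163042 -106.36223324  128.61977292]
ear []
handle [[-5, -144, 146], [0, -142, 145], [9, -141, 145], [-10, -139, 144], [6, -141, 141], [-6, -140, 143], [-6, -141, 140], [8, -138, 142], [-7, -138, 137], [2, -136, 139], [-1, -135, 140], [8, -133, 138], [-11, -131, 138], [-6, -131, 136]]
legs [[30, -25, 85], [24, -32, 90], [26, -35, 92], [24, -37, 89], [28, -38, 88], [28, -38, 93], [26, -46, 96], [26, -46, 91], [-18, -49, 67], [27, -51, 95], [26, -52, 91], [-18, -55, 68], [27, -56, 94], [32, -57, 91]]
d [-1.2   0.86  1.42] r [ 0.1  0.2 -0.1] rows 1.0
d [-2.18  1.16  2.56] r [ 0.1  0.2 -0.1] rows 1.0
d [-2.63  1.16  3.09] r [ 0.1  0.2 -0.1] rows 2.0
```

```bash
python3 -m pendant '[{"dx":-0.6,"dy":0.4,"dz":0.7,"rx":0,"ry":0,"rz":0},{"dx":-1.2,"dy":0.9,"dz":1.4,"rx":0,"ry":0,"rz":0},{"dx":-1.7,"dy":1.1,"dz":2,"rx":0,"ry":0,"rz":0},{"dx":-2.2,"dy":1.2,"dz":2.6,"rx":0,"ry":0,"rz":0},{"dx":-2.4,"dy":1.2,"dz":2.8,"rx":0,"ry":0,"rz":0},{"dx":-2.6,"dy":1.2,"dz":3.1,"rx":0,"ry":0,"rz":0},{"dx":-2.6,"dy":1.2,"dz":3.1,"rx":0,"ry":0,"rz":0}]'
sed -i 's/>110)&(e\[:,2\]<210)/>75)\&(e[:,2]<210)/' e.py; python3 e.py d
```

```text
time: 11.38
tcp_pos: [0.6732, -0.0943, 0.0893]
eef_rot: [[0.743, 0.19, 0.642], [0.144, -0.982, 0.124], [0.654, 0.001, -0.757]]
ft_force: [-0.1, 0.1, 0.2]
gripper_width: 0.0002
grasp_force: 0.0
[  -4.4908924  -117.11159852   89.67181754]
ear []
handle [[-3, -162, 91], [-2, -162, 85], [-5, -160, 85], [8, -159, 86], [9, -159, 79], [4, -159, 82], [1, -157, 88], [6, -157, 85], [-7, -157, 83], [-2, -157, 85], [-5, -156, 76], [2, -154, 90], [12, -155, 84], [-9, -154, 82]]
legs [[26, 16, 83], [26, 15, 79], [28, 13, 79], [32, 10, 75], [26, 10, 78], [33, 5, 73], [27, 4, 73], [25, 2, 80], [26, -2, 78], [23, -5, 77], [26, -7, 83], [26, -8, 73], [29, -9, 78], [23, -10, 82]]
```

The handle snapped flat. I press it briefly to be sure, then back out on the −x side.

```bash
python3 -m pendant '[{"dx":-0.2,"dy":0,"dz":0.25,"rx":0,"ry":0,"rz":0},{"dx":-0.35,"dy":0,"dz":0.4,"rx":0,"ry":0,"rz":0},{"dx":-0.35,"dy":0,"dz":0.4,"rx":0,"ry":0,"rz":0}]'
python3 -m pendant '[{"dx":0,"dy":0,"dz":-2,"rx":0,"ry":0,"rz":0},{"dx":0,"dy":0,"dz":-5,"rx":0,"ry":0,"rz":0},{"dx":0,"dy":0,"dz":-9,"rx":0,"ry":0,"rz":0},{"dx":0,"dy":0,"dz":-13,"rx":0,"ry":0,"rz":0},{"dx":0,"dy":0,"dz":-17,"rx":0,"ry":0,"rz":0},{"dx":0,"dy":0,"dz":-20,"rx":0,"ry":0,"rz":0},{"dx":0,"dy":0,"dz":-20,"rx":0,"ry":0,"rz":0},{"dx":0,"dy":0,"dz":-20,"rx":0,"ry":0,"rz":0}]'
python3 e.py e
python3 -c "
from h import *
print(ctrl.read_state()['joint_pos'].round(2))
goto([.41,-.371,.24],0,0);goto([.36,-.371,.24],0,0)
im=cv2.imread('pics/s_e.png')[150:330,200:340];cv2.imwrite('pics/c7.png',cv2.resize(im,(466,600),interpolation=cv2.INTER_CUBIC))"
```

```text
time: 11.68
tcp_pos: [0.6747, -0.0944, 0.0865]
eef_rot: [[0.739, 0.191, 0.646], [0.145, -0.982, 0.124], [0.658, 0.002, -0.753]]
ft_force: [-14.1, -0.4, 30.1]
gripper_width: 0.0
grasp_force: 15.8
time: 12.35
tcp_pos: [0.545, -0.1201, 0.2377]
eef_rot: [[0.74, 0.189, 0.645], [0.146, -0.982, 0.121], [0.657, 0.004, -0.754]]
ft_force: [0.7, -0.8, 0.1]
gripper_width: 0.0001
grasp_force: 0.0
[-134.98049953 -117.69550442  236.59925353]
ear []
handle [[4, -164, 88], [9, -162, 88], [3, -160, 84], [0, -160, 82], [-4, -159, 84], [4, -158, 88], [-8, -158, 85], [2, -157, 82], [11, -156, 81], [-2, -156, 84], [-4, -155, 75], [11, -155, 85], [-5, -154, 85], [-8, -154, 81]]
legs [[-20, 26, 75], [-26, 24, 80], [-18, 23, 76], [-27, 22, 77], [-23, 21, 76], [-30, 19, 76], [-25, 18, 74], [-21, 18, 77], [27, 17, 82], [26, 15, 79], [25, 14, 75], [19, 14, 94], [29, 14, 78], [-26, 12, 80]]
[-0.58  0.2   2.33  1.48  0.48 -0.54]
d [-13.44  22.1  -12.05] r [ -3.8 -40.9  10.5] rows 7.0
d [-17.14  21.15 -15.27] r [ -3.8 -40.9  10.5] rows 8.0
```

View pics/c7.png

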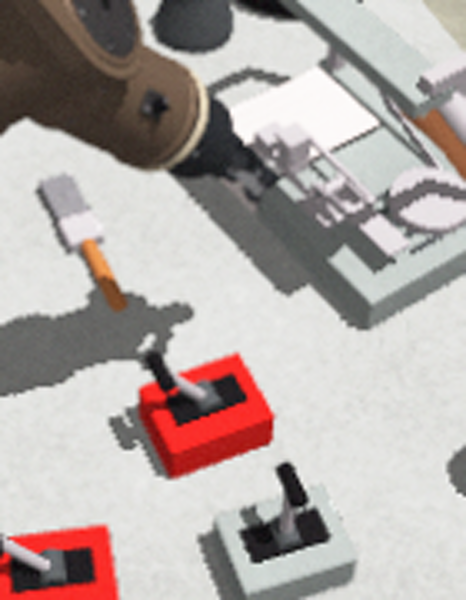

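The latch lies flat and the bar sits behind the nose. The grey cut-out has its grip upright at crop pixel (290,485), with red look-alikes to its left. I go over to the +x side of the grey lever.

```bash
python3 -c "
from h import *
goto([.495,-.371,.24],0,0)"
```

```text
d [-7.14 23.71 -6.57] r [ -3.8 -40.9  10.5] rows 7.0
```

```bash
python3 -m pendant '[{"dx":-1,"dy":3.4,"dz":-1,"rx":-0.6,"ry":-6,"rz":1.5},{"dx":-2,"dy":6.8,"dz":-2,"rx":-1.1,"ry":-12,"rz":3},{"dx":-3,"dy":10.2,"dz":-3,"rx":-1.7,"ry":-18,"rz":4.6},{"dx":-4.1,"dy":13.6,"dz":-4,"rx":-2.3,"ry":-24,"rz":6},{"dx":-5.1,"dy":17,"dz":-5,"rx":-2.8,"ry":-30,"rz":7.6},{"dx":-6.1,"dy":20.4,"dz":-6,"rx":-3.4,"ry":-36,"rz":9},{"dx":-7.1,"dy":23.7,"dz":-6.6,"rx":-3.8,"ry":-40.9,"rz":10.5},{"dx":-7.1,"dy":23.7,"dz":-6.6,"rx":-3.8,"ry":-40.9,"rz":10.5},{"dx":-7.1,"dy":23.7,"dz":-6.6,"rx":-3.8,"ry":-40.9,"rz":10.5},{"dx":-7.1,"dy":23.7,"dz":-6.6,"rx":-3.8,"ry":-40.9,"rz":10.5},{"dx":-7.1,"dy":23.7,"dz":-6.6,"rx":-3.8,"ry":-40.9,"rz":10.5}]'
python3 -c "
from h import *
for p in([.495,-.371,.115],[.46,-.371,.115],[.43,-.371,.113],[.42,-.371,.112],[.415,-.371,.112]): goto(p,0,0)"
```

```text
time: 13.32
tcp_pos: [0.4968, -0.3726, 0.2365]
eef_rot: [[1.0, 0.002, -0.004], [0.002, -1.0, 0.003], [-0.004, -0.003, -1.0]]
ft_force: [-0.5, 0.6, 0.3]
gripper_width: 0.0003
grasp_force: 0.0
d [-0.12 -0.12 12.15] r [-0.2  0.2  0.1] rows 3.0
d [-3.62 -0.13 12.16] r [-0.2  0.2  0.1] rows 4.0
d [-6.62 -0.13 12.38] r [-0.2  0.2  0.1] rows 4.0
d [-7.62 -0.13 12.48] r [-0.2  0.2  0.1] rows 4.0
d [-8.12 -0.13 12.48] r [-0.2  0.2  0.1] rows 4.0
```

```bash
python3 -m pendant '[{"dx":0,"dy":0,"dz":4,"rx":0,"ry":0,"rz":0},{"dx":0,"dy":0,"dz":8,"rx":0,"ry":0,"rz":0},{"dx":0,"dy":0,"dz":12.2,"rx":0,"ry":0,"rz":0},{"dx":-1.2,"dy":0,"dz":12.2,"rx":0,"ry":0,"rz":0},{"dx":-2.4,"dy":0,"dz":12.2,"rx":0,"ry":0,"rz":0},{"dx":-3.6,"dy":0,"dz":12.2,"rx":0,"ry":0,"rz":0},{"dx":-4.8,"dy":0,"dz":12.3,"rx":0,"ry":0,"rz":0},{"dx":-6,"dy":0,"dz":12.4,"rx":0,"ry":0,"rz":0},{"dx":-7,"dy":0,"dz":12.4,"rx":0,"ry":0,"rz":0},{"dx":-7.6,"dy":0,"dz":12.4,"rx":0,"ry":0,"rz":0},{"dx":-7.6,"dy":0,"dz":12.4,"rx":0,"ry":0,"rz":0}]'
python3 -m pendant '[{"dx":-0.3,"dy":0,"dz":0,"rx":0,"ry":0,"rz":0},{"dx":-0.6,"dy":0,"dz":0,"rx":0,"ry":0,"rz":0},{"dx":-0.6,"dy":0,"dz":0,"rx":0,"ry":0,"rz":0}]'
```

```text
time: 14.23
tcp_pos: [0.422, -0.3731, 0.1183]
eef_rot: [[1.0, -0.001, 0.007], [-0.001, -1.0, -0.006], [0.007, 0.006, -1.0]]
ft_force: [21.7, -0.6, 3.3]
gripper_width: -0.0001
grasp_force: 11.6
time: 14.48
tcp_pos: [0.421, -0.3739, 0.1187]
eef_rot: [[1.0, -0.002, 0.014], [-0.002, -1.0, -0.008], [0.014, 0.008, -1.0]]
ft_force: [59.8, 9.0, -10.7]
gripper_width: -0.0
grasp_force: 30.9
```

It is at the stop. I back off and lift, measure the grip, and go over to the −x side.

```bash
python3 -m pendant '[{"dx":2,"dy":0,"dz":0,"rx":0,"ry":0,"rz":0},{"dx":4.5,"dy":0,"dz":0,"rx":0,"ry":0,"rz":0},{"dx":4.5,"dy":0,"dz":-4,"rx":0,"ry":0,"rz":0},{"dx":4.5,"dy":0,"dz":-8,"rx":0,"ry":0,"rz":0},{"dx":4.5,"dy":0,"dz":-8,"rx":0,"ry":0,"rz":0}]'
cat > g.py <<'E'
from h import *
for c in("top","side"):
    im,d=ctrl.camera(c);P=cloud(c,d)
    g=(d>0)&(P[...,2]>.105)&(P[...,2]<.165)&(abs(P[...,0]-.448)<.075)&(abs(P[...,1]+.371)<.03)&(im.max(-1)<90)
    if g.sum()>5: print(c,g.sum(),np.median(P[g],0).round(3),P[g].min(0).round(3),P[g].max(0).round(3))
E
python3 g.py; python3 -c "
from h import *
for p in([.355,-.371,.20],[.355,-.371,.115],[.47,-.371,.115]): goto(p,0,0)"
```

```text
time: 14.9
tcp_pos: [0.4602, -0.3727, 0.2025]
eef_rot: [[1.0, 0.001, 0.004], [0.001, -1.0, -0.006], [0.004, 0.006, -1.0]]
ft_force: [0.4, -2.2, 0.6]
gripper_width: -0.0001
grasp_force: 0.0
top 6 [ 0.404 -0.351  0.127] [ 0.398 -0.355  0.114] [ 0.409 -0.349  0.129]
side 65 [ 0.4   -0.375  0.128] [ 0.393 -0.392  0.113] [ 0.412 -0.354  0.133]
d [-10.32  -0.03  -0.21] r [ 0.1 -0.   0. ] rows 3.0
d [-10.33  -0.06   8.29] r [ 0.1 -0.   0. ] rows 4.0
d [ 1.17 -0.05  8.3 ] r [ 0.1 -0.   0. ] rows 3.0
```

The grip is at x=0.400, which is fully off as expected. Now I push it to on.

```bash
python3 -m pendant '[{"dx":-4,"dy":0,"dz":-0.2,"rx":0,"ry":0,"rz":0},{"dx":-8,"dy":0,"dz":-0.2,"rx":0,"ry":0,"rz":0},{"dx":-10.5,"dy":0,"dz":-0.2,"rx":0,"ry":0,"rz":0},{"dx":-10.5,"dy":0,"dz":-0.2,"rx":0,"ry":0,"rz":0},{"dx":-10.5,"dy":0,"dz":4,"rx":0,"ry":0,"rz":0},{"dx":-10.5,"dy":0,"dz":8.3,"rx":0,"ry":0,"rz":0},{"dx":-10.5,"dy":0,"dz":8.3,"rx":0,"ry":0,"rz":0},{"dx":-9,"dy":0,"dz":8.3,"rx":0,"ry":0,"rz":0},{"dx":-7.5,"dy":0,"dz":8.3,"rx":0,"ry":0,"rz":0},{"dx":-6,"dy":0,"dz":8.3,"rx":0,"ry":0,"rz":0},{"dx":-4.5,"dy":0,"dz":8.2,"rx":0,"ry":0,"rz":0},{"dx":-3,"dy":0,"dz":8.2,"rx":0,"ry":0,"rz":0},{"dx":-1.5,"dy":0,"dz":8.3,"rx":0,"ry":0,"rz":0},{"dx":0,"dy":0,"dz":8.5,"rx":0,"ry":0,"rz":0},{"dx":1,"dy":0,"dz":8.6,"rx":0,"ry":0,"rz":0},{"dx":1.6,"dy":0,"dz":8.6,"rx":0,"ry":0,"rz":0},{"dx":1.6,"dy":0,"dz":8.6,"rx":0,"ry":0,"rz":0}]'
python3 -m pendant '[{"dx":0.2,"dy":0,"dz":0,"rx":0,"ry":0,"rz":0},{"dx":0.4,"dy":0,"dz":0,"rx":0,"ry":0,"rz":0},{"dx":0.4,"dy":0,"dz":0,"rx":0,"ry":0,"rz":0}]'
```

```text
time: 16.42
tcp_pos: [0.4749, -0.3702, 0.11]
eef_rot: [[1.0, 0.002, -0.002], [0.002, -1.0, -0.0], [-0.002, 0.0, -1.0]]
ft_force: [-1.5, 0.6, 1.7]
gripper_width: -0.0003
grasp_force: 0.7
time: 16.67
tcp_pos: [0.4759, -0.37, 0.1095]
eef_rot: [[1.0, 0.001, -0.005], [0.001, -1.0, 0.002], [-0.005, -0.002, -1.0]]
ft_force: [-11.8, -0.8, 7.8]
gripper_width: -0.0001
grasp_force: 7.3
```

```bash
python3 -m pendant '[{"dx":0.3,"dy":0,"dz":0,"rx":0,"ry":0,"rz":0},{"dx":0.5,"dy":0,"dz":0,"rx":0,"ry":0,"rz":0},{"dx":0.5,"dy":0,"dz":0,"rx":0,"ry":0,"rz":0}]'
python3 -m pendant '[{"dx":-3,"dy":0,"dz":0,"rx":0,"ry":0,"rz":0},{"dx":-6,"dy":0,"dz":-2,"rx":0,"ry":0,"rz":0},{"dx":-8,"dy":0,"dz":-6,"rx":0,"ry":0,"rz":0},{"dx":-8,"dy":0,"dz":-10,"rx":0,"ry":0,"rz":0},{"dx":-8,"dy":0,"dz":-13,"rx":0,"ry":0,"rz":0},{"dx":-8,"dy":0,"dz":-13,"rx":0,"ry":0,"rz":0}]'
python3 g.py; python3 e.py f
python3 -c "
import cv2
im=cv2.imread('pics/s_f.png')[150:330,200:340];cv2.imwrite('pics/c8.png',cv2.resize(im,(466,600),interpolation=cv2.INTER_CUBIC))"
```

```text
time: 16.92
tcp_pos: [0.4775, -0.3693, 0.109]
eef_rot: [[1.0, 0.001, -0.011], [0.001, -1.0, 0.004], [-0.011, -0.004, -1.0]]
ft_force: [-34.0, -2.3, 15.4]
gripper_width: -0.0001
grasp_force: 17.5
time: 17.42
tcp_pos: [0.4046, -0.3729, 0.2463]
eef_rot: [[1.0, -0.0, 0.004], [-0.0, -1.0, -0.006], [0.004, 0.006, -1.0]]
ft_force: [0.4, -0.9, -0.1]
gripper_width: -0.0003
grasp_force: 0.0
top 40 [ 0.497 -0.372  0.127] [ 0.489 -0.391  0.112] [ 0.504 -0.357  0.138]
side 60 [ 0.495 -0.379  0.127] [ 0.49  -0.398  0.119] [ 0.504 -0.36   0.135]
[-322.85882495 -336.50018803  239.8454708 ]
ear []
handle [[-1, -161, 84], [8, -160, 82], [-5, -160, 85], [-1, -160, 87], [-8, -159, 81], [4, -159, 82], [-2, -157, 85], [10, -157, 87], [11, -156, 81], [6, -156, 89], [8, -155, 82], [3, -155, 85], [-4, -155, 79], [-9, -154, 82]]
legs [[29, -33, 77], [27, -41, 81], [30, -44, 77], [19, -45, 89], [19, -51, 89], [19, -52, 79], [27, -53, 80], [22, -53, 84], [18, -59, 81], [22, -59, 84], [22, -59, 79], [24, -63, 75], [27, -65, 81], [21, -65, 89]]
```

View pics/c8.png

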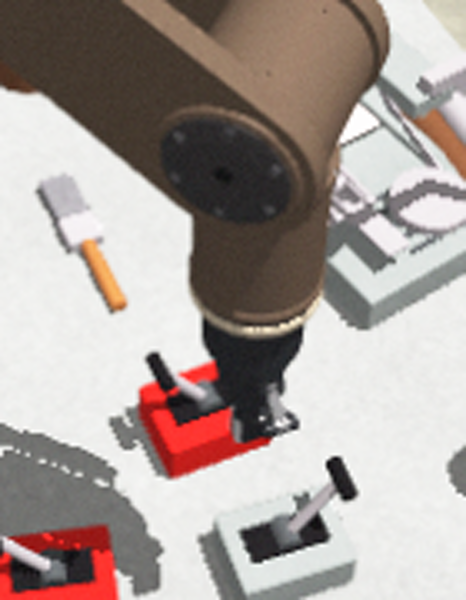

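The cut-out lever leans fully to +x (grip at x≈0.496; crop pixel (342,478)). The latch is still flat, and the arm is clear at z≈0.246.

```bash
python3 -c "
from rig import ctrl
print(ctrl.job_done())"
```

```text
the job is handed in; nothing more can be done
None
```

The loop is hooked behind the keeper's nose and the latch lever lies flat; the cut-out was pushed fully off and then fully on, all checked in the camera depth, and the job was handed in at about 17.5 s.

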